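# Set out the porcelain jars by shade

### The job

Set the four porcelain jars out on the shade rack in order of shade, one standing upright in the middle of each blue pad: the palest on the pad next to the white tooth marker, then each darker one in turn, to the darkest on the pad next to the dark tooth marker. Do not tip any jar over, and leave all four released and at rest.

Things in the scene. Friction and masses are not known exactly. Their poses are not given: they have to be found in the camera images.
- palest_jar (a point): Loose closed round jar of porcelain powder, 42 mm across, 50 mm tall, straight-sided, about 0.1 kg, standing on the bench; white with screw lid and band in its shade: ivory, almost white (palest, 1st). The point is the centre of the jar, 25 mm above its underside; z runs up the jar.
- light_jar (a point): Loose closed round jar of porcelain powder, 42 mm across, 50 mm tall, straight-sided, about 0.1 kg, standing on the bench; white with screw lid and band in its shade: honey yellow (2nd palest). The point is the centre of the jar, 25 mm above its underside; z runs up the jar.
- mid_jar (a point): Loose closed round jar of porcelain powder, 42 mm across, 50 mm tall, straight-sided, about 0.1 kg, standing on the bench; white with screw lid and band in its shade: mid brown (3rd). The point is the centre of the jar, 25 mm above its underside; z runs up the jar.
- darkest_jar (a point): Loose closed round jar of porcelain powder, 42 mm across, 50 mm tall, straight-sided, about 0.1 kg, standing on the bench; white with screw lid and band in its shade: nearly black dark brown (darkest, 4th). The point is the centre of the jar, 25 mm above its underside; z runs up the jar.
- pad_a_top (a point): Round blue pad, 62 mm across with a paler disc 48 mm across in its middle, 2 mm high, fixed on the aluminium shade rack (a flat fixed board 84 x 430 mm, 12 mm thick). The point is the centre of its top face, 14 mm above the bench; its y axis points along the row from pad a towards pad d. The four pads lie in one row, in the order a, b, c, d, 75 to 95 mm apart; this is number 1 counted from pad a.
- pad_b_top (a point): Round blue pad, 62 mm across with a paler disc 48 mm across in its middle, 2 mm high, fixed on the aluminium shade rack (a flat fixed board 84 x 430 mm, 12 mm thick). The point is the centre of its top face, 14 mm above the bench; its y axis points along the row from pad a towards pad d. The four pads lie in one row, in the order a, b, c, d, 75 to 95 mm apart; this is number 2 counted from pad a.
- pad_c_top (a point): Round blue pad, 62 mm across with a paler disc 48 mm across in its middle, 2 mm high, fixed on the aluminium shade rack (a flat fixed board 84 x 430 mm, 12 mm thick). The point is the centre of its top face, 14 mm above the bench; its y axis points along the row from pad a towards pad d. The four pads lie in one row, in the order a, b, c, d, 75 to 95 mm apart; this is number 3 counted from pad a.
- pad_d_top (a point): Round blue pad, 62 mm across with a paler disc 48 mm across in its middle, 2 mm high, fixed on the aluminium shade rack (a flat fixed board 84 x 430 mm, 12 mm thick). The point is the centre of its top face, 14 mm above the bench; its y axis points along the row from pad a towards pad d. The four pads lie in one row, in the order a, b, c, d, 75 to 95 mm apart; this is number 4 counted from pad a.
- marker_light: White tooth-shaped end marker, 23 mm across, 25 mm tall on a 30 x 26 mm foot, fixed on the rack beyond one end of the row (beyond pad a or beyond pad d), about 67 mm from the last pad. It marks the light end. Origin at the centre of its underside.
- marker_dark: Dark brown tooth-shaped end marker of the same size, fixed on the rack beyond the other end of the row. It marks the dark end. Origin at the centre of its underside.
Not all that is in view belongs to the job. Leave any purple look-alike of the part that bears darkest_jar alone.

How it is judged (in metres and radians):
At the end, for the whole second after the job is handed in: Counting pads from the white marker, the palest, second, third and darkest jar stand on the first, second, third and fourth pad: each within 12 mm of its pad centre, upright within 0.1 rad, resting on the pad (its centre 34 to 44 mm above the bench), and still (angle between each of palest_jar, light_jar, mid_jar, darkest_jar's own z axis and vertical below 0.1 rad and height (world z) of palest_jar between 0.034 and 0.044 m and linear speed of each of jar_palest, jar_light, jar_mid, jar_darkest below 0.02 m/s and height (world z) of light_jar between 0.034 and 0.044 m and height (world z) of mid_jar between 0.034 and 0.044 m and height (world z) of darkest_jar between 0.034 and 0.044 m and ((horizontal distance between marker_light and pad_a_top below 0.12 m and horizontal distance between palest_jar and pad_a_top below 0.012 m and horizontal distance between light_jar and pad_b_top below 0.012 m and horizontal distance between mid_jar and pad_c_top below 0.012 m and horizontal distance between darkest_jar and pad_d_top below 0.012 m) or (horizontal distance between marker_light and pad_d_top below 0.12 m and horizontal distance between palest_jar and pad_d_top below 0.012 m and horizontal distance between light_jar and pad_c_top below 0.012 m and horizontal distance between mid_jar and pad_b_top below 0.012 m and horizontal distance between darkest_jar and pad_a_top below 0.012 m))); the robot touches nothing.
It fails at once if a jar is tipped over (angle between any of palest_jar, light_jar, mid_jar, darkest_jar's own z axis and vertical above 1 rad).
It also fails if it takes over 88 s, if anything falls off the work surface, if the arm or the gripper's body presses on something with over 40 N, if the wrist force passes 120 N, or if a joint passes its speed limit or range.

### The arm

A 6-joint arm with a two-finger parallel gripper is mounted at the origin on the work surface. World frame = base frame: x ahead of the robot, y to its left, z up, the work surface at z = 0. Lengths are in mm, angles in rad, forces in N, time in s.
With the tool pointing down it reaches from about 375 to 900 mm from the base axis. Payload 3.1 kg.
Tool frame: the origin (TCP) lies at the very end of the fingers, on their centre line; the grasp point (between the pads) lies manip.pinch_z behind it (manip.pinch_z is the distance from the TCP to the grasp point, in mm); z points along the fingers, y is the line along which they close (so a half turn about z gives the same grasp; the last joint's range is limited). The gripper opens to 87 mm and grips with 3 to 60 N. Pads are 19 mm wide; open, the fingers measure 117 mm over their backs; the gripper's body (75 mm by 190 mm) begins 51 mm behind the grasp point.
Start: joints at [-1.482, 0.527, 1.433, -0, 1.181, -0.178], TCP at [165.406, -602.692, 182.848] pointing down, gripper open.
Joint ranges: [-3.08, 3.08], [-0.75, 2.2], [0.22, 2.44], [-1.43, 4.57], [0, 2.65], [-2.85, 2.85]. Speed limits (rad/s): [2.79, 2.79, 3.14, 3.14, 3.14, 3.14].

### API

Orientations are given as [roll, pitch, yaw] about the fixed x, y, z axes, in that order (R = Rz(yaw) Ry(pitch) Rx(roll)).
In Python, from station import manip gives the robot as it stands. The module is installed in compiled form; this text tells all that it offers.
- The arm moves only by the tool apply_moves, never from a script. Its argument "deltas" is a list of rows, each a list of 3 entries, a list of its own where there are three numbers: the turn, a rotation vector about the world's x, y, z in rad, then the shift along the world's x, y, z in mm, then the gripper command: -1 is fully open, 1 is shut, values between are in proportion. A call has 1 to 12 rows; each row shifts and turns the commanded pose from where the row before left it; what a row does not reach is not made up. A row lasts 1/8 s, in which the tool goes at most 62.5 mm and 10.7 degrees, less where a joint would pass 70% of its speed; a pose out of reach is approached as far as the arm can. A call is refused whole if a number of a shift passes 62.5 or a number of a turn 0.188, either way. A call with a gripper value outside its range is refused whole. The fingers move at their own pace and stop on an object; "grip_force" is the grip in N (left out, the last holds). Time passes only in rows, so rows that do not move let the fingers close. It gives the time, the measured TCP pose, the force, the opening and the grip force at its end, in the units of the state.
- manip.get_obs(): the state, without advancing time (a new reading comes with each control period).
- manip.capture(name): name is "side" or "top"; returns (picture, depth): 480x640x3 uint8, red, green, blue; 480x640 float32, mm along the optical axis (not along the pixel's ray), 0 where there is no reading.
- manip.camera_params(name): a dict with "fx", "fy", "cx", "cy" (pixels), "extrinsics" (4x4, takes a point from world to camera coordinates). Camera axes: x right, y down, z forward; pixel columns grow to the right and rows downward; lengths in mm; the calibration is good to about 2 mm. A picture is of the moment at which its call begins. camera_params takes no time and is no camera call.
- manip.hand_in(): hands the job in; it is judged then, once.
The state is a dict: "t": time; "q": joint angles; "qvel": joint speeds; "tau": joint torques, N m; "eef_pos": TCP position; "eef_rot": TCP orientation; "contact_force": force on the tool from outside, world axes, zero at the start; "wrist_torque": the same for the moment, N m; "gripper_width": opening from 0.0 (shut) to 1.0 (fully open); "gripper_force": force on a finger pad.
Only numpy, scipy, OpenCV 4.12 (cv2) and the standard library are available. Lean on these libraries where they do the work, as an engineer would, in place of code of your own. Each camera call takes 0.05 s, during which the arm holds its last target. There are 200 camera calls.

## Working session

There is one attempt and no reset: what is moved stays moved. The work goes in short steps, Python scripts to look and compute and a tool call to move; the robot and the scene stay as the last step left them, time stands still between calls to the robot, and variables do not carry over. Pictures are saved under pics/ and viewed, at most 14 in all, crops included, and the job is handed in when it is done.

Besides the shell and the picture viewer there is one more tool, called after "Request:" as name(argument=value, ...) on one line, values as JSON. apply_moves: Moves the arm, as the interface text tells. Its arguments: {"type":"object","properties":{"deltas":{"type":"array"},"grip_force":{"type":"number"}},"required":["deltas"]}

```bash
mkdir -p pics
cat > h.py <<'E'
import numpy as np, cv2
from station import manip
def snap(n,f):
    p,d=manip.capture(n); cv2.imwrite(f"pics/{f}.png",p[:,:,::-1]); np.save(f"pics/{f}.npy",d); return p,d
def w(n,d,u,v,z=None):
    c=manip.camera_params(n);E=np.array(c["extrinsics"]);R,t=E[:3,:3],E[:3,3]
    r=np.array([(u-c["cx"])/c["fx"],(v-c["cy"])/c["fy"],1.])
    o=-R.T@t;dr=R.T@r
    return o+dr*(d[int(v),int(u)] if z is None else (z-o[2])/dr[2])
E
python3 - <<'E'
from h import *
snap("top","top0");snap("side","side0");print(manip.get_obs(),manip.pinch_z)
for n in("top","side"):
    E=np.array(manip.camera_params(n)["extrinsics"]);print(n,-E[:3,:3].T@E[:3,3])
E
```

```text
{'t': 0.1, 'q': array([-1.48150904e+00,  5.28397204e-01,  1.43376408e+00,  3.79235226e-06,
        1.18136466e+00, -1.78516017e-01]), 'qvel': array([-0.00086584, -0.00142574, -0.00278174,  0.00021758, -0.00015084,
        0.00086581]), 'tau': array([ 9.27249744e-07, -4.40985239e+01, -1.77151179e+01,  6.34504762e-02,
        5.33608091e-02, -3.22062181e-05]), 'eef_pos': array([ 165.33827438, -601.9875424 ,  181.95800456]), 'eef_rot': array([-3.13969071e+00, -3.46742661e-04,  2.67801530e-01]), 'contact_force': array([ 0.36057727, -0.1411624 ,  0.50107186]), 'wrist_torque': array([-0.0178362 , -0.06124009, -0.01650795]), 'gripper_force': 0.0, 'gripper_width': 0.9985965415501376} 18.700000000000003
top [ 472.56185832  -15.66551707 1104.41668874]
side [ 89.21272249 614.61101881 851.72667528]
```

View pics/top0.png

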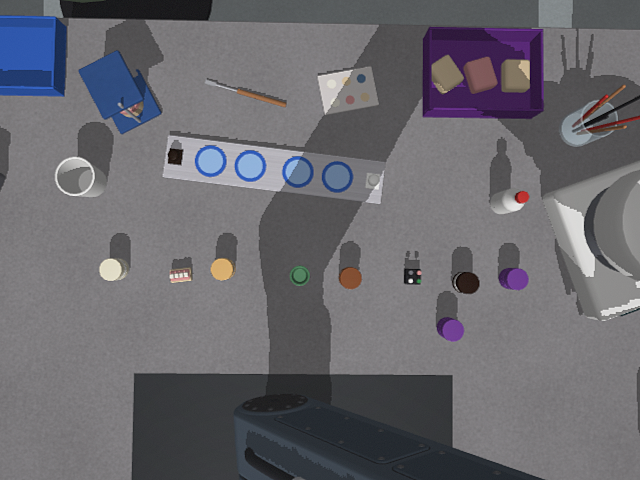

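View pics/side0.png

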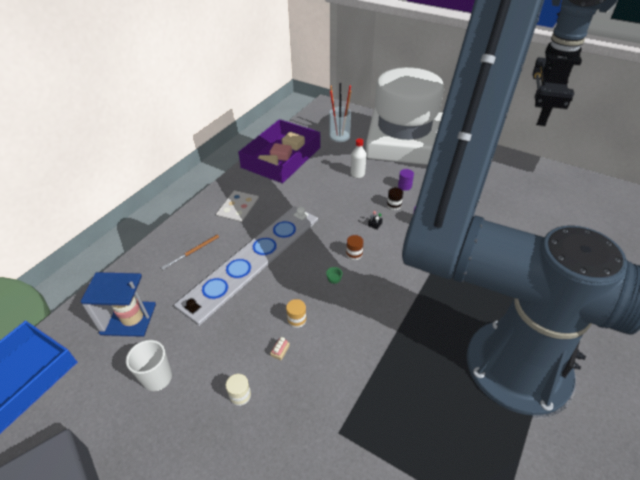

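Top view: jars from left to right are cream (112,269), honey (222,269), brown (350,278) and dark (466,283). There are purple look-alikes at (514,279) and (451,329). The pads are at (211,161), (250,166), (298,172) and (337,177), with the dark marker at the left end (175,157) and the white one at the right (374,181).

Run:
```python
from h import *
p=cv2.imread("pics/top0.png");d=np.load("pics/top0.npy")
c=manip.camera_params("top");E=np.array(c["extrinsics"]);v,u=np.mgrid[:480,:640]
P=np.stack([(u-c["cx"])/c["fx"]*d,(v-c["cy"])/c["fy"]*d,d],-1)
W=(P-E[:3,3])@E[:3,:3]
for n,a,b in [("pal",112,269),("lig",222,269),("mid",350,278),("dark",466,283),("purA",514,279),("purB",451,329),("bottle",510,202),("mk",412,276),("den",180,275),("green",300,275)]:
    s=W[b-20:b+20,a-20:a+20].reshape(-1,3); z=np.percentile(s[:,2],99);m=s[abs(s[:,2]-z)<6]
    print(n,z.round(1),m[:,:2].mean(0).round(1),((m.max(0)+m.min(0))/2)[:2].round(1),np.ptp(m,0)[:2].round(0))
hsv=cv2.cvtColor(p,cv2.COLOR_BGR2HSV)
for a,b in [(211,161),(250,166),(298,172),(337,177)]:
    s=(slice(b-24,b+24),slice(a-22,a+22));h=hsv[s]
    m=((h[...,0]>95)&(h[...,0]<125)&(h[...,1]>90)).astype(np.uint8)
    n,l,st,ce=cv2.connectedComponentsWithStats(m)
    k=1+st[1:,4].argmax();pts=np.argwhere(l==k)[:,::-1].astype(np.int32)
    e=cv2.fitEllipse(cv2.convexHull(pts)); uu,vv=e[0][0]+a-22,e[0][1]+b-24
    print("pad",round(uu,1),round(vv,1),w("top",d,uu,vv,14).round(1),np.array(e[1]).round(1),w("top",d,uu,vv)[2].round(1))
```

```text
pal 53.8 [448.7 344.1] [448.3 344.2] [39. 40.]
lig 53.7 [451.2 138. ] [452.1 138.2] [39. 40.]
mid 53.5 [ 436.8 -104. ] [ 437.6 -103.7] [40. 40.]
dark 53.3 [ 429.7 -327.1] [ 430.3 -326.3] [40. 42.]
purA 53.3 [ 438. -420.] [ 438.7 -420.5] [40. 40.]
purB 53.1 [ 340.8 -296.8] [ 340.2 -296.6] [39. 40.]
bottle 121.0 [ 586.4 -403.6] [ 586.6 -403.8] [20. 21.]
mk 38.1 [ 440.1 -227.6] [ 439.4 -228.1] [23. 24.]
den 31.0 [438.5 222.3] [438.5 222.4] [19. 35.]
green 24.5 [439.8  -7.8] [439.7  -7.6] [37. 37.]
pad 210.2 160.7 [661.1 169.2  14. ] [31.2 31.4] 15.5
pad 249.8 165.6 [652.5  92.1  14. ] [31.2 31.4] 15.1
pad 297.5 171.5 [642.2  -1.2  14. ] [31.1 31.2] 16.5
pad 336.8 176.4 [633.6 -78.2  14. ] [30.9 31.2] 11.8
```

Request:
apply_moves(deltas=[[[0,0,0.186],[21,50,0],-0.4],[[0,0,0.186],[21,50,0],-0.4],[[0,0,0.186],[21,50,0],-0.4],[[0,0,0.186],[21,50,0],-0.4],[[0,0,0.186],[45,19,0],-0.4],[[0,0,0.186],[45,19,0],-0.4],[[0,0,0.186],[45,19,0],-0.4],[[0,0,0],[45,19,0],-0.4],[[0,0,0],[0,0,-30],-0.4],[[0,0,0],[0,0,-30],-0.4],[[0,0,0],[0,0,0],-0.4],[[0,0,0],[0,0,0],-0.4]], grip_force=15)

```text
t: 1.6
eef_pos: [429.7, -327.2, 123.4]
eef_rot: [3.141, 0.001, 1.57]
contact_force: [0.5, -0.1, -0.2]
gripper_width: 0.702
gripper_force: 0.0
```

Request:
apply_moves(deltas=[[[0,0,0],[0,0,-28],-0.4],[[0,0,0],[0,0,-28],-0.4],[[0,0,0],[0,0,-28],-0.4],[[0,0,0],[0,0,-28],-0.4],[[0,0,0],[0,0,0],-0.4],[[0,0,0],[0,0,0],-0.1],[[0,0,0],[0,0,0],0.1],[[0,0,0],[0,0,0],1],[[0,0,0],[0,0,0],1],[[0,0,0],[0,0,0],1],[[0,0,0],[0,0,0],1],[[0,0,0],[0,0,0],1]])

```text
t: 3.1
eef_pos: [429.4, -326.7, 10.8]
eef_rot: [-3.142, -0.0, 1.57]
contact_force: [0.4, -0.1, 0.7]
gripper_width: 0.032
gripper_force: 0.0
```

Run:
```python
from h import *
p,d=snap("top","top1");snap("side","side1")
s=cv2.imread("pics/side1.png")[120:300,300:500]
cv2.imwrite("pics/c1.png",np.hstack([cv2.resize(s,(444,400)),cv2.resize(cv2.imread("pics/top1.png")[230:350,390:490],(333,400))]))
```

```text
(no output)
```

View pics/c1.png

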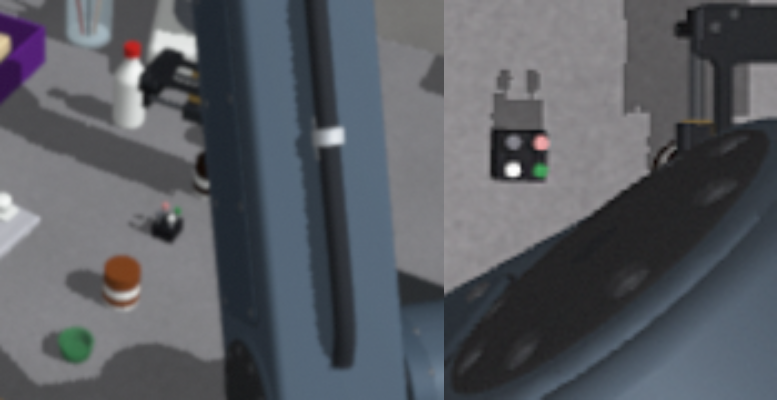

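Run:
```python
from h import *
cv2.imwrite("pics/c2.png",np.hstack([cv2.resize(cv2.imread("pics/side1.png")[120:240,320:440],(400,400),interpolation=2),cv2.resize(cv2.imread("pics/top1.png")[210:330,420:540],(400,400),interpolation=2)]))
print(manip.get_obs()["eef_pos"], manip.get_obs()["q"])
for z in (10,120):
  for n in("top","side"):
    c=manip.camera_params(n);E=np.array(c["extrinsics"]);q=E[:3,:3]@[429.4,-326.7,z]+E[:3,3];print(n,z,c["fx"]*q[0]/q[2]+c["cx"],c["fy"]*q[1]/q[2]+c["cy"])
```

```text
[ 429.39207832 -326.65959378   10.76000672] [-8.57559091e-01  6.79063721e-01  1.77946991e+00 -8.19592488e-06
  6.83201390e-01 -8.56563833e-01]
top 10 462.5336414781396 282.1240827448507
side 10 394.90367312239954 202.53961662672685
top 120 480.1750587797982 284.75951706732127
side 120 399.17152883450046 170.6788741432881
```

View pics/c2.png

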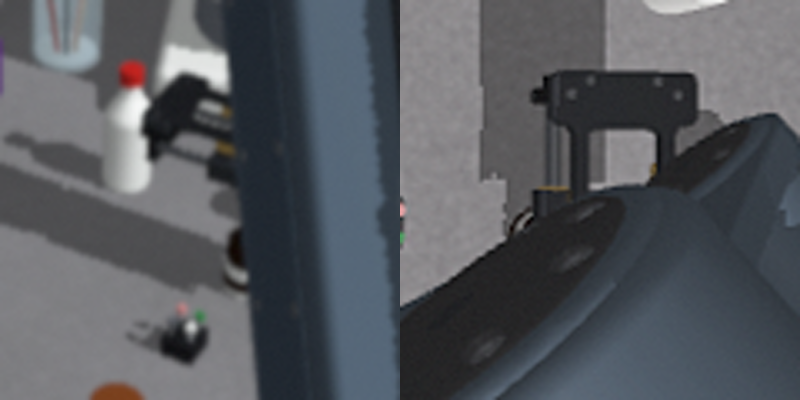

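Request:
apply_moves(deltas=[[[0,0,0],[0,0,0],1],[[0,0,0],[0,0,0],1],[[0,0,0],[0,0,5],1],[[0,0,0],[0,0,10],1],[[0,0,0],[0,0,20],1],[[0,0,0],[0,0,25],1],[[0,0,0],[0,0,30],1],[[0,0,0],[0,0,40],1],[[0,0,0],[0,0,0],1],[[0,0,0],[0,0,0],1]])

```text
t: 4.45
eef_pos: [429.0, -326.3, 140.9]
eef_rot: [-3.141, -0.0, 1.57]
contact_force: [0.1, 0.7, 0.2]
gripper_width: 0.005
gripper_force: 0.0
```

Run:
```python
from h import *
snap("top","top2");snap("side","side2")
cv2.imwrite("pics/c3.png",np.hstack([cv2.resize(cv2.imread("pics/side2.png")[90:240,300:450],(400,400),interpolation=2),cv2.resize(cv2.imread("pics/top2.png")[200:350,400:550],(400,400),interpolation=2)]))
```

```text
(no output)
```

View pics/c3.png

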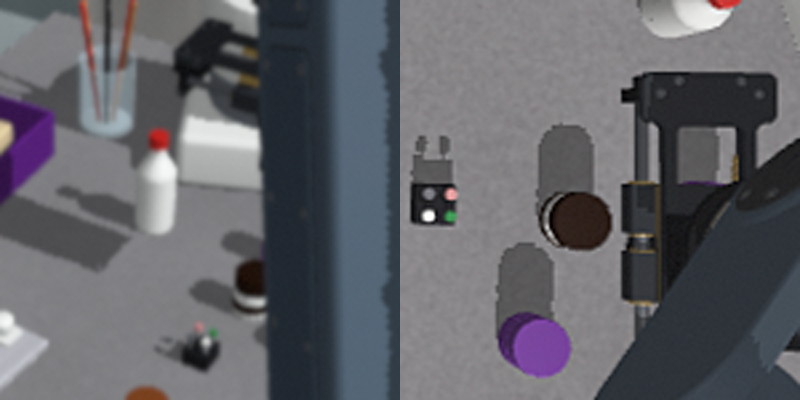

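The jar at top px (467,283) hasn't moved, yet the gripper closed fully. I'll check the kinematics against the cameras.

Run:
```python
from h import *
def pr(n,P):
    c=manip.camera_params(n);E=np.array(c["extrinsics"]);q=E[:3,:3]@P+E[:3,3];return (c["fx"]*q[0]/q[2]+c["cx"],c["fy"]*q[1]/q[2]+c["cy"])
print("start tcp side",pr("side",[165.3,-602,182]),"pinch+70",pr("side",[165.3,-602,252]))
for k,P in dict(pal=(448.7,344.1),lig=(451.2,138),mid=(436.8,-104),dark=(429.7,-327)).items():
    print(k,"side z0",np.round(pr("side",[*P,0])),"z50",np.round(pr("side",[*P,50])))
for s in(0,1):print("base",pr("side",[0,0,0]))
d=np.load("pics/top0.npy");
for u,v in((466,283),(112,269),(400,310),(545,195),(300,330)):print(u,v,d[v,u],w("top",d,u,v).round(1))
d=np.load("pics/side0.npy")
for u,v in((238,382),(396,193),(355,243),(545,119),(547,110),(296,308)):print(u,v,d[v,u],w("side",d,u,v).round(1))
d=np.load("pics/top2.npy")
for u,v in((490,277),(490,303),(512,232),(490,320),(490,255)):print(u,v,w("top",d,u,v).round(1))
im=cv2.imread("pics/side0.png")
cv2.imwrite("pics/c4.png",np.hstack([cv2.resize(im[0:150,500:640],(560,600),interpolation=2)]))
```

```text
start tcp side (np.float64(534.9153017028982), np.float64(128.28390226014932)) pinch+70 (np.float64(543.6147060848837), np.float64(104.38884617494026))
pal side z0 [241. 395.] z50 [238. 383.]
lig side z0 [298. 320.] z50 [297. 306.]
mid side z0 [355. 254.] z50 [356. 240.]
dark side z0 [394. 205.] z50 [396. 191.]
base (np.float64(518.8585999922158), np.float64(365.1071830262539))
base (np.float64(518.8585999922158), np.float64(365.1071830262539))
466 283 1059.5369 [ 429.3 -322.4   48.2]
112 269 1044.8088 [449.2 341.6  49.6]
400 310 1102.7867 [ 3.732e+02 -2.058e+02 -2.000e-01]
545 195 1103.5581 [ 602.1 -488.7   15.4]
300 330 1095.1217 [332.8  -9.6   1.5]
238 382 868.06915 [449.9 341.8  49.3]
396 193 1259.8339 [ 429.2 -324.8   45.8]
355 243 1126.6573 [435.  -97.9  46.2]
545 119 1150.266 [ 147.1 -550.4  241.5]
547 110 1127.5464 [ 149.8 -543.6  269. ]
296 308 985.8495 [449.7 142.6  50.4]
490 277 [ 447.8 -292.4  275.1]
490 303 [ 409.4 -292.3  275.1]
512 232 [ 514.4 -320.   290.5]
490 320 [ 383.4 -295.   266.7]
490 255 [ 480.6 -295.5  266.3]
```

View pics/c4.png

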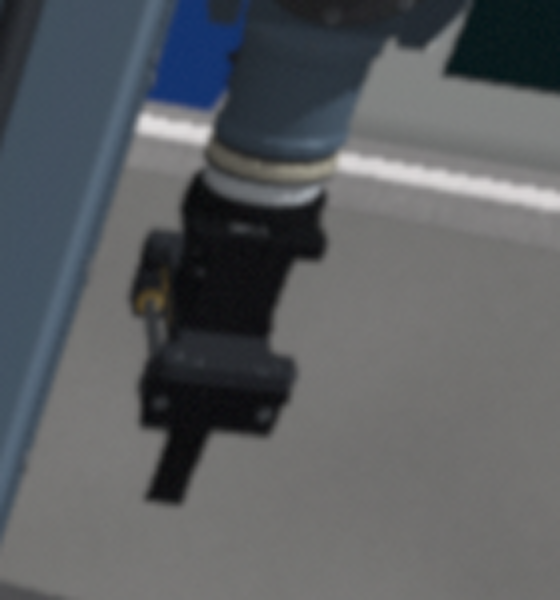

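Run:
```python
from h import *
d=np.load("pics/side0.npy")
for v in range(104,130,2):
    print(v,[(u,*w("side",d,u,v).round(0).astype(int)) for u in (538,540,542,544,546) if 0<d[v,u]<1250])
def pr(n,P):
    c=manip.camera_params(n);E=np.array(c["extrinsics"]);q=E[:3,:3]@P+E[:3,3];return np.round((c["fx"]*q[0]/q[2]+c["cx"],c["fy"]*q[1]/q[2]+c["cy"],q[2]),1)
for s in(-1,1):
  for z in(182,232):print(s,z,pr("side",np.array([165.3+s*.265*50,-602-s*.964*50,z])))
```

```text
104 [(538, np.int64(172), np.int64(-511), np.int64(294)), (540, np.int64(168), np.int64(-511), np.int64(296)), (542, np.int64(163), np.int64(-508), np.int64(298)), (544, np.int64(159), np.int64(-512), np.int64(298)), (546, np.int64(155), np.int64(-513), np.int64(298))]
106 [(538, np.int64(180), np.int64(-642), np.int64(224)), (540, np.int64(166), np.int64(-511), np.int64(291)), (542, np.int64(162), np.int64(-512), np.int64(292)), (544, np.int64(158), np.int64(-515), np.int64(291)), (546, np.int64(153), np.int64(-512), np.int64(294))]
108 [(542, np.int64(163), np.int64(-551), np.int64(267)), (544, np.int64(158), np.int64(-542), np.int64(273)), (546, np.int64(154), np.int64(-547), np.int64(272))]
110 [(542, np.int64(161), np.int64(-541), np.int64(267)), (544, np.int64(156), np.int64(-540), np.int64(269)), (546, np.int64(152), np.int64(-543), np.int64(269))]
112 [(542, np.int64(159), np.int64(-543), np.int64(261)), (544, np.int64(155), np.int64(-545), np.int64(261)), (546, np.int64(151), np.int64(-547), np.int64(262))]
114 [(540, np.int64(162), np.int64(-543), np.int64(255)), (542, np.i
[... 928 characters left out ...]
6), np.int64(-549), np.int64(231)), (542, np.int64(151), np.int64(-551), np.int64(231)), (544, np.int64(147), np.int64(-549), np.int64(234)), (546, np.int64(143), np.int64(-556), np.int64(231))]
124 [(538, np.int64(159), np.int64(-552), np.int64(223)), (540, np.int64(154), np.int64(-551), np.int64(225)), (542, np.int64(150), np.int64(-549), np.int64(227)), (544, np.int64(145), np.int64(-553), np.int64(227)), (546, np.int64(141), np.int64(-555), np.int64(227))]
126 [(542, np.int64(148), np.int64(-554), np.int64(219)), (544, np.int64(144), np.int64(-552), np.int64(222))]
128 []
-1 182 [ 535.7  138.3 1196.5]
-1 232 [ 542.   121.2 1160.8]
1 182 [ 534.2  118.8 1263.7]
1 232 [ 540.1  102.1 1228.1]
```

The start picture shows the fingertips (side px 542,126) at z ≈ 220 with the TCP reported at 182. The true tips are therefore about 38 mm higher than reported, so the fingers closed above the jar lid. I'll allow for that offset: descend to a reported z of about -22 and watch the force.

Request:
apply_moves(deltas=[[[0,0,0],[0,0,0],-0.4],[[0,0,0],[0,0,0],-0.4],[[0,0,0],[0,0,0],-0.4],[[0,0,0],[0,0,0],-0.4],[[0,0,0],[0,0,-20],-0.4],[[0,0,0],[0,0,-30],-0.4],[[0,0,0],[0,0,-30],-0.4],[[0,0,0],[0,0,-20],-0.4],[[0,0,0],[0,0,-15],-0.4],[[0,0,0],[0,0,-15],-0.4],[[0,0,0],[0,0,0],-0.4]])

```text
t: 5.92
eef_pos: [429.0, -326.2, 10.0]
eef_rot: [-3.14, -0.001, 1.57]
contact_force: [0.2, 0.4, 0.0]
gripper_width: 0.698
gripper_force: 0.0
```

Request:
apply_moves(deltas=[[[0,0,0],[0,0,-8],-0.4],[[0,0,0],[0,0,-8],-0.4],[[0,0,0],[0,0,-5],-0.4],[[0,0,0],[0,0,-5],-0.4],[[0,0,0],[0,0,0],-0.4]])

```text
t: 6.55
eef_pos: [429.2, -326.5, -15.5]
eef_rot: [-3.141, -0.001, 1.57]
contact_force: [0.2, 0.2, -0.2]
gripper_width: 0.703
gripper_force: 0.0
```

Request:
apply_moves(deltas=[[[0,0,0],[0,0,-5],-0.4],[[0,0,0],[0,0,0],-0.1],[[0,0,0],[0,0,0],0.05],[[0,0,0],[0,0,0],1],[[0,0,0],[0,0,0],1],[[0,0,0],[0,0,0],1],[[0,0,0],[0,0,0],1],[[0,0,0],[0,0,0],1]])

```text
t: 7.55
eef_pos: [429.5, -326.8, -20.0]
eef_rot: [3.141, 0.0, 1.57]
contact_force: [0.6, -0.4, 0.8]
gripper_width: 0.475
gripper_force: 15.0
```

Request:
apply_moves(deltas=[[[0,0,0],[0,0,10],1],[[0,0,0],[0,0,30],1],[[0,0,0],[0,0,40],1],[[0,0,0],[0,0,10],1],[[0,0,0],[12,26,0],1],[[0,0,0],[23,50,0],1],[[0,0,0],[23,50,0],1],[[0,0,0],[23,50,0],1],[[0,0,0],[23,50,0],1],[[0,0,0],[23,50,0],1],[[0,0,0],[23,50,0],1],[[0,0,0],[23,50,0],1]])

```text
t: 9.05
eef_pos: [602.1, 51.1, 69.1]
eef_rot: [-3.14, 0.0, 1.57]
contact_force: [0.6, -0.6, -0.5]
gripper_width: 0.478
gripper_force: 15.0
```

Request:
apply_moves(deltas=[[[0,0,0],[23,50,0],1],[[0,0,0],[23,50,0],1],[[0,0,0],[12,20,0],1],[[0,0,0],[0,0,0],1],[[0,0,0],[0,0,0],1]])

```text
t: 9.68
eef_pos: [659.0, 168.3, 69.0]
eef_rot: [-3.139, 0.001, 1.57]
contact_force: [-0.2, -0.3, -0.5]
gripper_width: 0.477
gripper_force: 15.0
```

Run:
```python
from h import *
snap("top","top3");snap("side","side3")
cv2.imwrite("pics/c5.png",np.hstack([cv2.resize(cv2.imread("pics/side3.png")[180:360,120:300],(400,400),interpolation=2),cv2.resize(cv2.imread("pics/top3.png")[60:240,130:310],(400,400),interpolation=2)]))
```

```text
(no output)
```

View pics/c5.png

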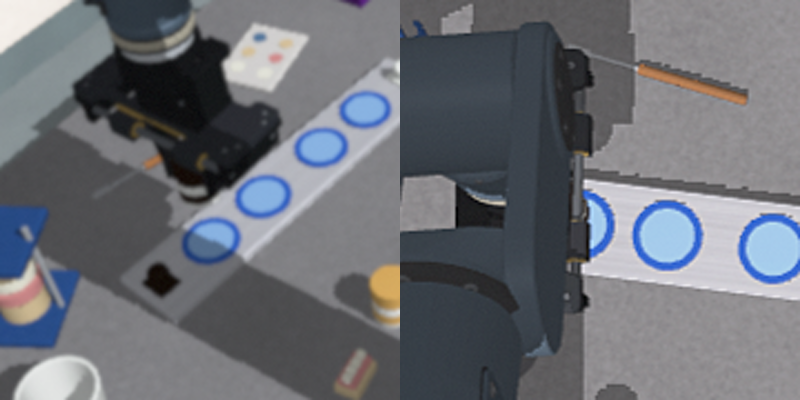

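Request:
apply_moves(deltas=[[[0,0,0],[2,1,-20],1],[[0,0,0],[0,0,-25],1],[[0,0,0],[0,0,-15],1],[[0,0,0],[0,0,-8],1],[[0,0,0],[0,0,-4],1],[[0,0,0],[0,0,-2],1],[[0,0,0],[0,0,-1],1],[[0,0,0],[0,0,0],1]])

```text
t: 10.78
eef_pos: [662.7, 170.4, -4.6]
eef_rot: [3.141, -0.0, 1.57]
contact_force: [-1.2, -0.2, -0.7]
gripper_width: 0.475
gripper_force: 15.0
```

Request:
apply_moves(deltas=[[[0,0,0],[-1,-1,-1],1],[[0,0,0],[0,0,0],-0.1],[[0,0,0],[0,0,0],-0.2],[[0,0,0],[0,0,0],-0.4],[[0,0,0],[0,0,0],-0.4],[[0,0,0],[0,0,20],-0.4],[[0,0,0],[0,0,40],-0.4],[[0,0,0],[0,0,40],-0.4],[[0,0,0],[-32,-39,0],-0.4],[[0,0,0],[-32,-39,0],-0.4],[[0,0,0],[-32,-39,0],-0.4],[[0,0,0],[-32,-39,0],-0.4]])

```text
t: 12.28
eef_pos: [533.2, 12.1, 95.5]
eef_rot: [3.139, 0.001, 1.57]
contact_force: [0.2, -0.4, 0.9]
gripper_width: 0.702
gripper_force: 0.0
```

Request:
apply_moves(deltas=[[[0,0,0],[-32,-39,0],-0.4],[[0,0,0],[-32,-39,0],-0.4],[[0,0,0],[-32,-39,0],-0.4],[[0,0,0],[0,0,0],-0.4],[[0,0,0],[0,0,0],-0.4]])

```text
t: 12.9
eef_pos: [438.5, -104.1, 94.8]
eef_rot: [3.139, 0.001, 1.569]
contact_force: [-0.4, -0.1, 0.7]
gripper_width: 0.702
gripper_force: 0.0
```

```bash
cat > j.py <<'E'
from h import *
import sys
def jar(a,b,f):
    p,d=snap("top",f)
    c=manip.camera_params("top");E=np.array(c["extrinsics"]);v,u=np.mgrid[:480,:640]
    P=np.stack([(u-c["cx"])/c["fx"]*d,(v-c["cy"])/c["fy"]*d,d],-1);W=(P-E[:3,3])@E[:3,:3]
    s=W[b-22:b+22,a-22:a+22].reshape(-1,3);z=np.percentile(s[:,2],98);m=s[abs(s[:,2]-z)<6]
    print(z.round(1),m.mean(0).round(1),((m.max(0)+m.min(0))/2)[:2].round(1),np.ptp(m,0)[:2].round(0))
E
python3 -c "
from j import *
jar(208,160,'top4')"
```

```text
66.2 [659.  167.9  63.9] [658.6 168. ] [40. 40.]
```

Darkest jar stands 2 mm from its pad centre. Next is the mid jar.

Request:
apply_moves(deltas=[[[0,0,0],[-1,0,-40],-0.4],[[0,0,0],[0,0,-35],-0.4],[[0,0,0],[0,0,-25],-0.4],[[0,0,0],[0,0,-15],-0.4],[[0,0,0],[0,0,0],-0.4],[[0,0,0],[0,0,0],-0.1],[[0,0,0],[0,0,0],0.05],[[0,0,0],[0,0,0],1],[[0,0,0],[0,0,0],1],[[0,0,0],[0,0,0],1],[[0,0,0],[0,0,0],1]])

```text
t: 14.32
eef_pos: [437.2, -104.0, -20.5]
eef_rot: [3.14, 0.001, 1.569]
contact_force: [1.7, 2.4, 6.0]
gripper_width: 0.483
gripper_force: 15.0
```

Request:
apply_moves(deltas=[[[0,0,0],[0,0,10],1],[[0,0,0],[0,0,30],1],[[0,0,0],[0,0,40],1],[[0,0,0],[0,0,10],1],[[0,0,0],[20,20,0],1],[[0,0,0],[43,39,0],1],[[0,0,0],[43,39,0],1],[[0,0,0],[43,39,0],1],[[0,0,0],[43,39,0],1],[[0,0,0],[23,20,0],1],[[0,0,0],[0,0,0],1],[[0,0,0],[0,0,0],1]])

```text
t: 15.82
eef_pos: [649.3, 91.8, 67.5]
eef_rot: [-3.138, 0.0, 1.57]
contact_force: [-0.5, 0.4, -1.7]
gripper_width: 0.477
gripper_force: 15.0
```

Request:
apply_moves(deltas=[[[0,0,0],[2,0,-20],1],[[0,0,0],[0,0,-25],1],[[0,0,0],[0,0,-15],1],[[0,0,0],[0,0,-8],1],[[0,0,0],[0,0,-4],1],[[0,0,0],[0,0,-2],1],[[0,0,0],[0,0,0],1],[[0,0,0],[0,0,0],1]])

```text
t: 16.82
eef_pos: [653.9, 92.4, -4.6]
eef_rot: [3.14, 0.0, 1.57]
contact_force: [0.4, 0.2, -0.5]
gripper_width: 0.476
gripper_force: 15.0
```

Request:
apply_moves(deltas=[[[0,0,0],[-1,0,-1],1],[[0,0,0],[0,0,0],-0.1],[[0,0,0],[0,0,0],-0.2],[[0,0,0],[0,0,0],-0.4],[[0,0,0],[0,0,0],-0.4],[[0,0,0],[0,0,20],-0.4],[[0,0,0],[0,0,40],-0.4],[[0,0,0],[0,0,40],-0.4],[[0,0,0],[-50,11,0],-0.4],[[0,0,0],[-50,12,0],-0.4],[[0,0,0],[-50,11,0],-0.4],[[0,0,0],[-51,12,0],-0.4]])

```text
t: 18.32
eef_pos: [450.7, 138.6, 95.3]
eef_rot: [3.139, -0.0, 1.569]
contact_force: [0.9, 0.8, -0.3]
gripper_width: 0.7
gripper_force: 0.0
```

Request:
apply_moves(deltas=[[[0,0,0],[0,0,0],-0.4],[[0,0,0],[0,0,0],-0.4]])

```text
t: 18.58
eef_pos: [453.4, 138.5, 95.2]
eef_rot: [3.137, -0.0, 1.57]
contact_force: [1.1, 0.1, 0.5]
gripper_width: 0.701
gripper_force: 0.0
```

```bash
python3 -c "
from j import *
jar(247,164,'top5')"
```

```text
66.2 [649.6  91.8  63.5] [650.1  91.5] [40. 40.]
```

Request:
apply_moves(deltas=[[[0,0,0],[-1,0,-40],-0.4],[[0,0,0],[0,0,-35],-0.4],[[0,0,0],[0,0,-25],-0.4],[[0,0,0],[0,0,-15],-0.4],[[0,0,0],[0,0,0],-0.4],[[0,0,0],[0,0,0],-0.1],[[0,0,0],[0,0,0],0.05],[[0,0,0],[0,0,0],1],[[0,0,0],[0,0,0],1],[[0,0,0],[0,0,0],1],[[0,0,0],[0,0,0],1]])

```text
t: 20.0
eef_pos: [451.5, 138.4, -20.3]
eef_rot: [3.139, -0.0, 1.57]
contact_force: [0.6, -1.0, 5.7]
gripper_width: 0.475
gripper_force: 15.0
```

Request:
apply_moves(deltas=[[[0,0,0],[0,0,10],1],[[0,0,0],[0,0,30],1],[[0,0,0],[0,0,40],1],[[0,0,0],[0,0,10],1],[[0,0,0],[19,-14,0],1],[[0,0,0],[38,-28,0],1],[[0,0,0],[38,-28,0],1],[[0,0,0],[38,-28,0],1],[[0,0,0],[38,-28,0],1],[[0,0,0],[21,-14,0],1],[[0,0,0],[0,0,0],1],[[0,0,0],[0,0,0],1]])

```text
t: 21.5
eef_pos: [640.5, -1.6, 67.1]
eef_rot: [-3.137, -0.001, 1.569]
contact_force: [0.4, 0.1, -0.8]
gripper_width: 0.477
gripper_force: 15.0
```

Request:
apply_moves(deltas=[[[0,0,0],[0,0,-20],1],[[0,0,0],[0,0,-25],1],[[0,0,0],[0,0,-15],1],[[0,0,0],[0,0,-8],1],[[0,0,0],[0,0,-4],1],[[0,0,0],[0,0,-2],1],[[0,0,0],[0,0,0],1],[[0,0,0],[0,0,0],1]])

```text
t: 22.5
eef_pos: [642.8, -1.8, -4.6]
eef_rot: [3.141, 0.0, 1.57]
contact_force: [-0.1, -0.3, -1.1]
gripper_width: 0.478
gripper_force: 15.0
```

Request:
apply_moves(deltas=[[[0,0,0],[0,0,-1],1],[[0,0,0],[0,0,0],-0.1],[[0,0,0],[0,0,0],-0.2],[[0,0,0],[0,0,0],-0.4],[[0,0,0],[0,0,0],-0.4],[[0,0,0],[0,0,20],-0.4],[[0,0,0],[0,0,40],-0.4],[[0,0,0],[0,0,40],-0.4],[[0,0,0],[-48,40,0],-0.4],[[0,0,0],[-48,40,0],-0.4],[[0,0,0],[-48,40,0],-0.4],[[0,0,0],[-50,40,0],-0.4]])

```text
t: 24.0
eef_pos: [449.0, 158.5, 95.4]
eef_rot: [3.139, -0.001, 1.569]
contact_force: [0.8, 0.7, -0.9]
gripper_width: 0.701
gripper_force: 0.0
```

Request:
apply_moves(deltas=[[[0,0,0],[0,46,0],-0.4],[[0,0,0],[0,46,0],-0.4],[[0,0,0],[0,47,0],-0.4],[[0,0,0],[0,47,0],-0.4],[[0,0,0],[0,0,0],-0.4],[[0,0,0],[0,0,0],-0.4]])

```text
t: 24.75
eef_pos: [449.4, 343.0, 94.6]
eef_rot: [3.141, 0.0, 1.571]
contact_force: [-0.2, 0.1, -0.6]
gripper_width: 0.696
gripper_force: 0.0
```

```bash
python3 -c "
from j import *
jar(297,169,'top6')"
```

```text
66.3 [640.2  -2.   63.7] [640.5  -1.8] [40. 39.]
```

Request:
apply_moves(deltas=[[[0,0,0],[0,0,-40],-0.4],[[0,0,0],[0,0,-35],-0.4],[[0,0,0],[0,0,-25],-0.4],[[0,0,0],[0,0,-15],-0.4],[[0,0,0],[0,0,0],-0.4],[[0,0,0],[0,0,0],-0.1],[[0,0,0],[0,0,0],0.05],[[0,0,0],[0,0,0],1],[[0,0,0],[0,0,0],1],[[0,0,0],[0,0,0],1],[[0,0,0],[0,0,0],1]])

```text
t: 26.18
eef_pos: [450.3, 343.7, -20.2]
eef_rot: [3.14, -0.001, 1.57]
contact_force: [-1.0, 0.1, 6.7]
gripper_width: 0.478
gripper_force: 15.0
```

Request:
apply_moves(deltas=[[[0,0,0],[0,0,10],1],[[0,0,0],[0,0,30],1],[[0,0,0],[0,0,40],1],[[0,0,0],[0,0,10],1],[[0,0,0],[0,-25,0],1],[[0,0,0],[0,-50,0],1],[[0,0,0],[0,-50,0],1],[[0,0,0],[0,-50,0],1],[[0,0,0],[0,-50,0],1],[[0,0,0],[0,-50,0],1],[[0,0,0],[0,-50,0],1],[[0,0,0],[0,-50,0],1]])

```text
t: 27.68
eef_pos: [448.8, -33.0, 68.2]
eef_rot: [-3.14, -0.001, 1.57]
contact_force: [0.3, -0.6, -1.1]
gripper_width: 0.478
gripper_force: 15.0
```

Request:
apply_moves(deltas=[[[0,0,0],[24,-25,0],1],[[0,0,0],[40,-7,0],1],[[0,0,0],[40,-5,0],1],[[0,0,0],[40,-5,0],1],[[0,0,0],[40,-5,0],1],[[0,0,0],[0,0,0],1],[[0,0,0],[0,0,0],1],[[0,0,0],[0,0,0],1]])

```text
t: 28.68
eef_pos: [631.6, -78.1, 68.1]
eef_rot: [-3.139, -0.001, 1.57]
contact_force: [-0.2, 0.2, -0.1]
gripper_width: 0.476
gripper_force: 15.0
```

Request:
apply_moves(deltas=[[[0,0,0],[1,0,-20],1],[[0,0,0],[0,0,-25],1],[[0,0,0],[0,0,-15],1],[[0,0,0],[0,0,-8],1],[[0,0,0],[0,0,-4],1],[[0,0,0],[0,0,-2],1],[[0,0,0],[0,0,0],1],[[0,0,0],[0,0,0],1]])

```text
t: 29.68
eef_pos: [635.0, -78.8, -4.6]
eef_rot: [3.141, 0.0, 1.57]
contact_force: [0.8, 0.2, -1.1]
gripper_width: 0.475
gripper_force: 15.0
```

Request:
apply_moves(deltas=[[[0,0,0],[0,0,-1],1],[[0,0,0],[0,0,0],-0.1],[[0,0,0],[0,0,0],-0.2],[[0,0,0],[0,0,0],-0.4],[[0,0,0],[0,0,0],-0.4],[[0,0,0],[0,0,20],-0.4],[[0,0,0],[0,0,40],-0.4],[[0,0,0],[0,0,40],-0.4],[[0,0,0],[0,0,30],-0.4],[[0,0,0],[-40,-40,0],-0.4],[[0,0,0],[-40,-40,0],-0.4],[[0,0,0],[-40,-40,0],-0.4]])

```text
t: 31.18
eef_pos: [514.0, -199.9, 125.6]
eef_rot: [3.139, 0.002, 1.571]
contact_force: [0.5, -0.8, -0.9]
gripper_width: 0.706
gripper_force: 0.0
```

Request:
apply_moves(deltas=[[[0,0,0],[-30,-40,0],-0.4],[[0,0,0],[-20,-40,0],-0.4],[[0,0,0],[0,0,0],-0.4],[[0,0,0],[0,0,0],-0.4]])

```text
t: 31.68
eef_pos: [464.8, -278.5, 124.7]
eef_rot: [3.141, 0.0, 1.569]
contact_force: [-0.3, 0.9, -0.0]
gripper_width: 0.701
gripper_force: 0.0
```

```bash
python3 -c "
from j import *
jar(336,174,'top7');jar(297,169,'top8');jar(247,164,'top9');jar(208,160,'top10')
snap('side','side9')"
```

```text
66.0 [632.  -77.1  63.6] [632.  -76.8] [40. 40.]
66.1 [640.2  -2.   63.5] [640.2  -1.8] [40. 39.]
66.3 [649.9  91.8  63.7] [649.4  91.4] [41. 39.]
66.6 [659.1 168.1  64. ] [658.5 168. ] [40. 39.]
```

View pics/side9.png

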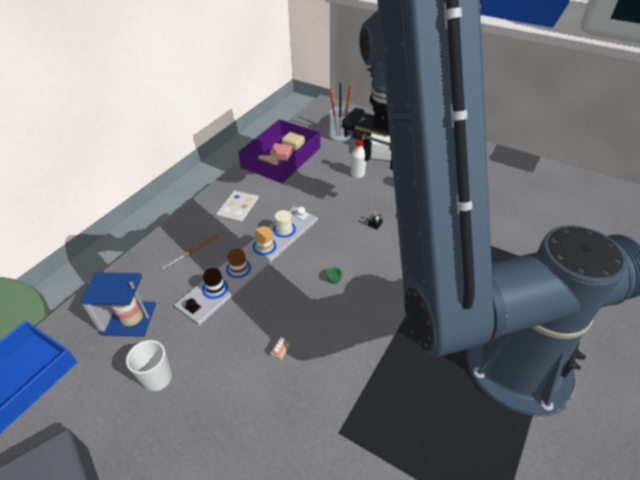

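View pics/top10.png

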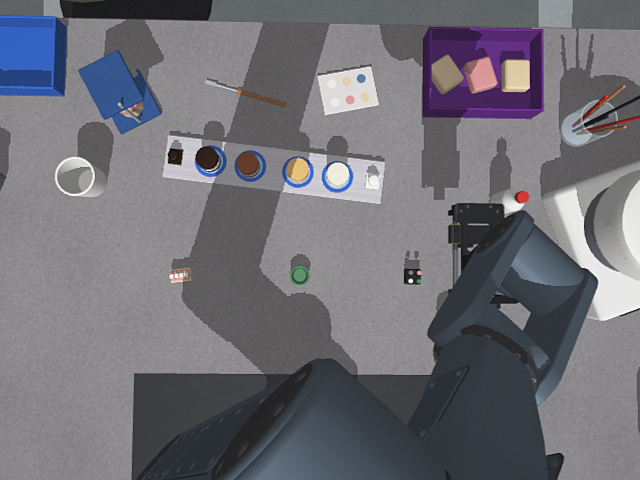

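All four jars stand upright on their pads in the right order: cream (337,177) next to the white marker, through to dark (209,159) next to the dark marker. Each is within 3 mm of its pad centre, and the gripper is clear of everything.

```bash
python3 -c "
from station import manip
print(manip.hand_in())"
```

```text
the job is handed in; nothing more can be done
None
```

All four jars are released and upright on their pads in shade order, palest by the white marker to darkest by the dark one, each measured within 3 mm of its pad centre; the job was handed in at about 32 s, and no verdict was returned.

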